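# Press the paddle to let the tin roll out of its feeder

### The arm

A 7-joint arm with a two-finger parallel gripper is mounted at the origin on a cart in front of the work surface, level with it; the furniture and walls round the work are solid. World frame = base frame: x ahead of the robot, y to its left, z up, the work surface at z = 0. Lengths are in m, angles in rad, forces in N, time in s.
With the tool pointing down it reaches from about 0.425 to 0.925 m from the base axis. Payload 6.8 kg.
Tool frame: the origin (TCP) lies at the very end of the fingers, on their centre line; the grasp point (between the pads) lies 19 mm behind it; x points along the fingers, y is the direction in which the jaws open and shut, and the axes are right-handed (so a half turn about x gives the same grasp; the last joint's range is limited). The gripper opens to 85 mm and grips with 20 to 120 N. Pads are 22 mm wide; open, the fingers measure 114 mm over their backs; the gripper's body (76 mm by 85 mm) begins 54 mm behind the grasp point. The pads swing forward as they close: fully open they stand 13 mm farther back than shut.
Start: joints at [1.155, 0.477, 0.022, 1.555, -0.011, 1.109, -0.083], TCP at [0.205, -0.643, 0.231] pointing down, gripper open.
Joint ranges: [-2.96, 2.96], [-0.34, 2.1], [-1.41, 1.46], [0.24, 2.44], [-1.37, 4.51], [0.17, 1.92], [-2.96, 2.96]. Speed limits (rad/s): [2.39, 2.39, 3.14, 3.14, 3.14, 3.14, 3.14].

### API

Orientations are given as a rotation vector (axis times angle).
In Python, from bench import get_obs, grab_frame, camera_info, hand_in gives the robot as it stands.
- The arm moves only by the tool apply_moves, never from a script. Its argument "series" is text: rows parted by semicolons, each of 7 numbers parted by spaces: the turn, a rotation vector about the tool's x, y, z in rad, then the shift along the tool's x, y, z in m, then the opening, from 0 (shut) to 1 (fully open). In form: wx wy wz tx ty tz hand; .... A call has 1 to 12 rows; each row is the pose to reach, as a shift and turn from the pose commanded when the call began, along the tool's axes at that moment; what a row does not reach only later rows make up. A row lasts 1/8 s, in which the tool goes at most 62.5 mm and 10.7 degrees, less where a joint would pass 70% of its speed; a pose out of reach is approached as far as the arm can. A call with a gripper value outside its range is refused whole. The fingers move at their own pace and stop on an object; "force" is the grip in N (left out, the last holds). Time passes only in rows, so rows that repeat a pose let the fingers close. It gives the time, the measured TCP pose, the force and the opening at its end, in the units of the state.
- get_obs(): the state, without advancing time (a new reading comes with each control period).
- grab_frame(name): name is "scene" or "side" or "wrist"; returns the picture (400x640x3 uint8, blue, green, red); there is no depth.
- camera_info(name): a dict with "fov_y" (degrees; the focal length in pixels is half the picture's height over the tangent of half this angle, whatever the lens; pixels are square), "cx", "cy" (the principal point, pixels), "rvec" (rotation vector, rad) and "tvec" (3), from world to camera coordinates, as OpenCV has them. Camera axes: x right, y down, z forward; pixel columns grow to the right and rows downward; lengths in m; the calibration is good to about 2 mm. A picture is of the moment at which its call begins: read the wrist's pose just before it. camera_info takes no time and is no camera call; for the wrist camera it gives the pose at the moment of the call.
- hand_in(): hands the job in, once; it reports no verdict.
The state is a dict: "clock": time; "joints": joint angles; "qvel": joint speeds; "tau": joint torques, N m; "tcp_pos": TCP position; "orientation": TCP orientation; "contact_force": force on the tool from outside, world axes, zero at the start; "moment": the same for the moment, N m; "grip_width": finger opening in m.
Only numpy, scipy, OpenCV 4.12 (cv2) and the standard library are available. Lean on these libraries where they do the work, as an engineer would, in place of code of your own. Each camera call takes 0.05 s, during which the arm holds its last target.

### The job

Two alike roll-down feeders stand on the worktop, one loaded with a small tin, the other with a honey jar, each lying behind a gate. With a fingertip press down the ribbed paddle at the high end of the tin's feeder, far enough and long enough that the gate lifts and the tin rolls under it down to the front stop; then let the paddle come back up so that the gate is shut again. Only press, do not pick anything up: leave the tin and the jar untouched by the gripper, the jar shut in behind its own gate, and the other things where they are.

Things in the scene. Friction and masses are not known exactly. Their poses are not given: they have to be found in the camera images.
- tin: the small tin can (57 mm diameter, 72 mm long, 0.15 to 0.22 kg) lying on its side across the track of its feeder, behind the shut gate; origin at the centre of its bottom end, body z along its length. Loaded, its origin is at x = -0.039 in the feeder's frame; resting against the front stop it is at about x = -0.124
- jar: the glass honey jar with a dark lid (65 mm diameter, 86 mm long) lying on its side behind the gate of the other feeder; origin at the centre of its bottom end, body z along its length. It stays there
- tin_feeder: the feeder that holds the tin; wood and aluminium, 270 x 122 mm, fixed. Origin on the worktop, z up, -x downhill. Track slopes 0.24 rad, low end at x = -0.152 with a 46 mm high front stop, high end x = 0.046. Rocker of two arms pivots at x = 0.010, 98 mm up; gate plate across the track at x = -0.072, paddle at x = 0.086. The other is alike; which is on the left varies
- jar_feeder: the feeder that holds the jar, like the tin's; wood and aluminium, 270 x 122 mm, fixed. Origin on the worktop, z up, -x downhill. Track slopes 0.24 rad, low end at x = -0.152 with a 46 mm high front stop, high end x = 0.046. Rocker of two arms pivots at x = 0.010, 98 mm up; gate plate across the track at x = -0.072, paddle at x = 0.086. 
- tin_rocker (a joint): rocker angle, rad: 0 = gate shut, paddle up; grows to its stop at 0.65 as the paddle is pressed. Springs back: about 2.5 N on the paddle starts it, 4 N holds it at the stop. The gate rises about 0.9 mm per 0.01 rad; the tin passes under it from about 0.45 rad on and rolls to the front stop in well under 1 s
- jar_rocker (a joint): rocker angle, rad: 0 = gate shut, paddle up; grows to its stop at 0.65 as the paddle is pressed. Springs back: about 2.5 N on the paddle starts it, 4 N holds it at the stop. The gate rises about 0.9 mm per 0.01 rad; this one stays at rest
- tin_rocker_paddle (a point): middle of the top face of the ribbed black paddle (36 x 72 x 6 mm) at the high end of the tin's feeder. At rest 136 mm above the worktop, leaning 0.36 rad up away from the pivot; at full press 54 mm lower, leaning 0.29 rad the other way, shifted sideways less than 12 mm. Free space below it
- jar_rocker_paddle (a point): middle of the top face of the ribbed black paddle (36 x 72 x 6 mm) at the high end of the jar's feeder; not to be pressed. At rest 136 mm above the worktop, leaning 0.36 rad up away from the pivot; at full press 54 mm lower, leaning 0.29 rad the other way, shifted sideways less than 12 mm. Free space below it
- salt_shaker: salt shaker with a grey cap, 44 x 44 x 90 mm, a bystander; origin at the centre of its underside
- spice_jar: spice jar with a dark cap, 45 x 45 x 105 mm, a bystander; origin at the centre of its underside
- oil_bottle: oil bottle with a yellow cap, 61 x 61 x 268 mm, a bystander; origin at the centre of its underside
- cup: plain grey cup, 74 x 74 x 98 mm, a bystander; origin at the centre of its underside
- scissors: scissors lying flat, 206 x 84 x 11 mm, a bystander; origin at the centre of its underside
There are look-alikes about, which are no part of the job. What is shaped like the tin but purple or yellow is not meant.

How it is judged:
On the way, in this order (a step that is already met when the one before it is completed fails the run):
1. the tin feeder's paddle is pressed and its gate lifted (rocker beyond 0.3 rad) (value of joint tin_rocker above 0.3 rad), for 0.05 s.
2. the tin has rolled down to the front stop of its feeder (x of tin in the frame of tin_feeder between -0.15 and -0.105 m and y of tin in the frame of tin_feeder between 0 and 0.06 m and z of tin in the frame of tin_feeder below 0.065 m), for 0.2 s.
At the end, for the whole second after the job is handed in: The tin lies at rest at the front stop of its feeder (its origin between 105 and 150 mm downhill of the feeder's origin, within the track's sides), both gates are shut again (rockers within 0.05 rad of rest) and the jar is still behind its gate (all of step 2 and linear speed of tin below 0.02 m/s and value of joint each of tin_rocker, jar_rocker below 0.05 rad and x of jar in the frame of jar_feeder between -0.06 and 0.02 m); the robot touches nothing.
It fails at once if the jar feeder's paddle is pressed (its rocker beyond 0.12 rad) (value of joint jar_rocker above 0.12 rad).
It fails at once if the robot touches the tin or the jar (contact force between any of the arm, the fingers and tin above 0.5 N or contact force between any of the arm, the fingers and jar above 0.5 N).
It fails at once if the tin is lifted off its track (height (world z) of tin above 0.11 m).
It fails at once if the jar leaves its place (more than 25 mm) (distance of jar from where it was at the start of the episode above 0.025 m).
It fails at once if a bystander is moved more than 30 mm (distance of any of salt_shaker, spice_jar, oil_bottle, cup, scissors from where it was at the start of the episode above 0.03 m).
It also fails if it takes over 29 s, if anything falls off the work surface, if the arm or the gripper's body presses on something with over 40 N, if the wrist force passes 120 N, or if a joint passes its speed limit or range.

## Working session

There is one attempt and no reset: what is moved stays moved. The work goes in short steps, Python scripts to look and compute and a tool call to move; the robot and the scene stay as the last step left them, time stands still between calls to the robot, and variables do not carry over. Pictures are saved under pics/ and viewed, and the job is handed in when it is done.

Besides the shell and the picture viewer there is one more tool, called after ">>>" by a JSON object that holds its "fn" and its "kwargs". apply_moves: Moves the arm, as the interface text tells. Its arguments: {"type":"object","properties":{"series":{"type":"string"},"force":{"type":"number"}},"required":["series"]}

```bash
mkdir -p pics; ls
python3 - <<'E'
from bench import *
import cv2
print(get_obs())
for n in("scene","side"):
    cv2.imwrite(f"pics/{n}0.png",grab_frame(n)); print(n,camera_info(n))
E
```

```text
pics
{'clock': 0.0, 'joints': array([ 1.15489747,  0.47778355,  0.02234726,  1.55647873, -0.01149117,
        1.10933089, -0.08307204]), 'qvel': array([-0.00060966, -0.00012771, -0.00084753, -0.00028542,  0.0006838 ,
       -0.0007026 , -0.00121247]), 'tau': array([ 3.35877839e-04, -5.96450329e+01,  1.60794508e+00, -2.81191635e+01,
        1.24578891e-02,  9.35326709e-03,  2.81398917e-05]), 'tcp_pos': array([ 0.20428916, -0.64269696,  0.23032547]), 'orientation': array([ 2.05580341,  0.32092253, -2.05670857]), 'contact_force': array([-0.3429592 ,  0.23331137, -0.35220139]), 'moment': array([ 0.01506666, -0.02472543, -0.00705221]), 'grip_width': 0.08540868762626129}
scene {'fov_y': 44.90019728842323, 'cx': 323.74151064812094, 'cy': 192.75846258905162, 'rvec': array([ 1.89383539, -0.7609604 ,  0.49515198]), 'tvec': array([-0.15488577,  0.30909244,  1.29331211])}
side {'fov_y': 49.29904797261683, 'cx': 320.0787900133617, 'cy': 206.05855231506075, 'rvec': array([ 0.23273452, -2.68200922,  1.44853876]), 'tvec': array([ 5.07949044e-01, -1.84935639e-03,  1.92578757e+00])}
```

View pics/scene0.png

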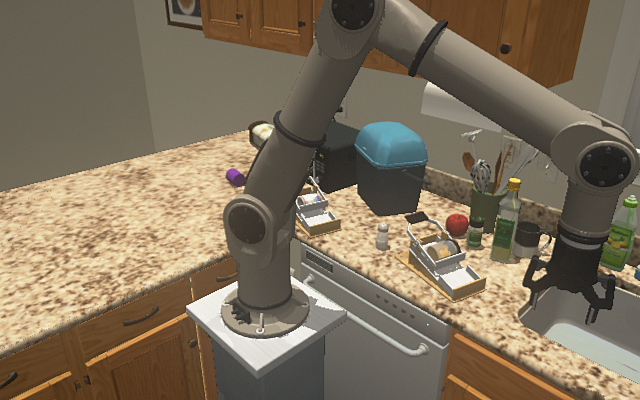

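View pics/side0.png

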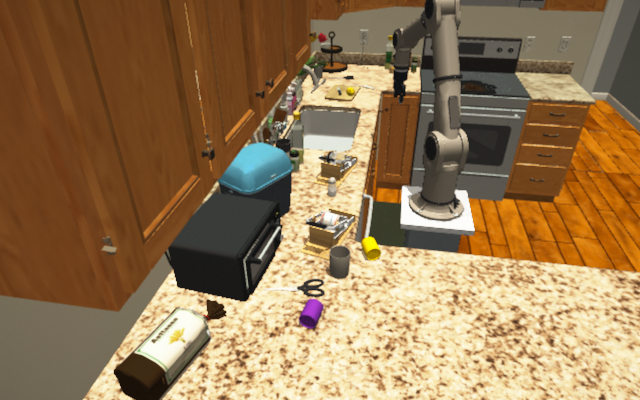

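The scene view shows two feeders: one near (440,262), and one near (315,210) partly hidden by the arm. I'll zoom in to tell the tin from the jar.

Run:
```python
import cv2,numpy as np
a=cv2.imread("pics/scene0.png");b=cv2.imread("pics/side0.png")
r=lambda im,x,y,w,h,s:cv2.resize(im[y:y+h,x:x+w],None,fx=s,fy=s,interpolation=cv2.INTER_CUBIC)
A=np.hstack([r(a,280,165,80,80,5),r(a,395,195,100,110,4)[:400]])
B=np.hstack([r(b,300,195,80,70,5),r(b,310,140,80,70,5)])
cv2.imwrite("pics/z1.png",A);cv2.imwrite("pics/z2.png",B)
```

```text
(no output)
```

View pics/z1.png

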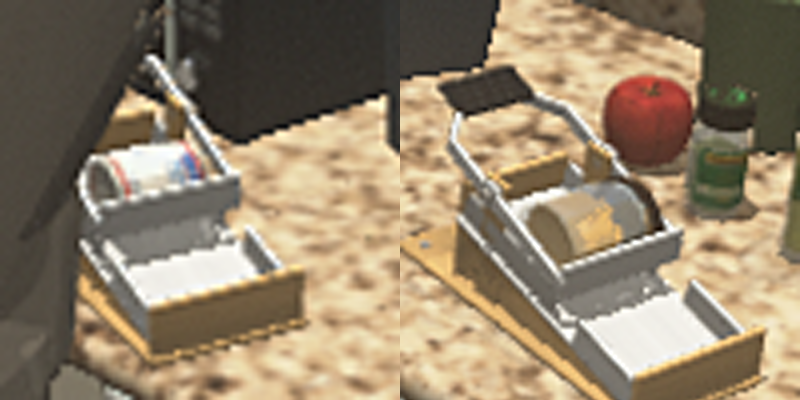

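View pics/z2.png

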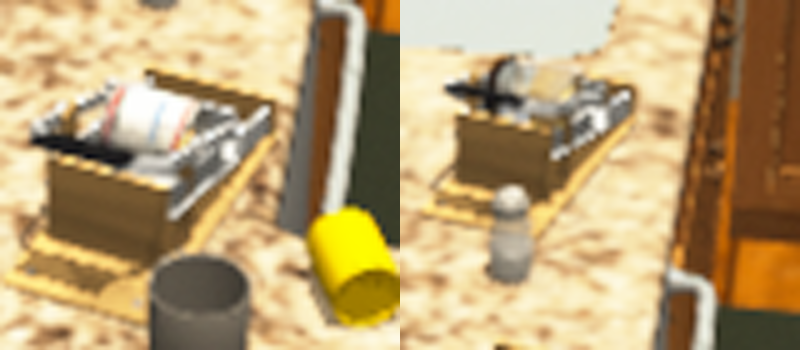

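The tin (white, red and blue bands) is in the left feeder, at side image ≈(325,222). The jar feeder is the nearer-to-sink one. Next I'll zoom in on the tin feeder and read its features.

```bash
cat > h.py <<'E'
import cv2,numpy as np
from bench import *
def K(n):
    c=camera_info(n);f=200/np.tan(np.radians(c["fov_y"])/2)
    return np.array([[f,0,c["cx"]],[0,f,c["cy"]],[0,0,1]]),c["rvec"],c["tvec"]
def proj(n,P):
    k,r,t=K(n);return cv2.projectPoints(np.float64(P).reshape(-1,1,3),r,t,k,None)[0][:,0]
def hit(n,uv,z):
    k,r,t=K(n);R=cv2.Rodrigues(r)[0];o=-R.T@t;d=R.T@np.linalg.inv(k)@[*uv,1]
    return o+d*(z-o[2])/d[2]
def zoom(im,x,y,w,h,s,fn):
    z=cv2.resize(im[y:y+h,x:x+w],None,fx=s,fy=s,interpolation=cv2.INTER_CUBIC)
    for u in range(x-x%10+10,x+w,10):cv2.putText(z,str(u),((u-x)*s,10),0,.35,(0,0,255));cv2.line(z,((u-x)*s,12),((u-x)*s,18),(0,0,255))
    for v in range(y-y%10+10,y+h,10):cv2.putText(z,str(v),(0,(v-y)*s),0,.35,(0,0,255))
    cv2.imwrite(fn,z)
E
python3 - <<'E'
from h import *
b=cv2.imread("pics/side0.png")
zoom(b,300,203,66,54,12,"pics/z3.png")
a=cv2.imread("pics/scene0.png")
zoom(a,285,170,66,70,8,"pics/z4.png")
print(proj("scene",get_obs()["tcp_pos"]),proj("side",get_obs()["tcp_pos"]))
for uv in [(316,224.5),]:print(hit("side",uv,.136))
E
```

```text
[[558.60410655 320.11014305]] [[397.25778303 102.42252687]]
[0.45715793 0.41635098 0.136     ]
```

View pics/z3.png

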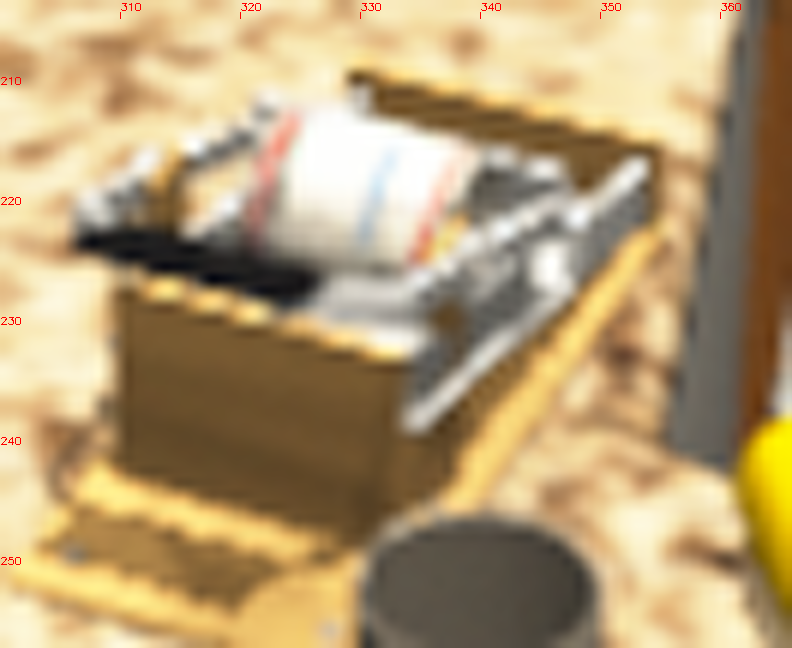

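View pics/z4.png

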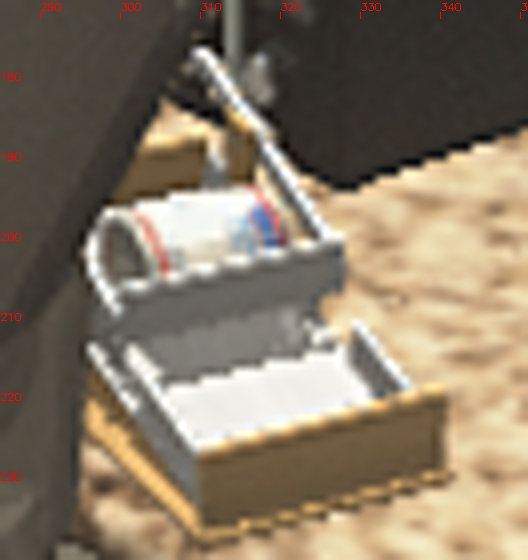

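Run:
```python
from h import *
for n,uv,z,l in [("side",(329,209.3),.046,"stop topL"),("side",(354,216),.046,"stop topR"),
 ("side",(329,209.3),.056,"stop topL"),
 ("scene",(309.5,226.5),.046,"stop top near"),("scene",(340,219.5),.046,"stop top far"),
 ("scene",(309.5,237.5),.0,"base near"),("scene",(340,230),.0,"base far"),
 ("side",(300,251.5),.0,"base back"),("side",(306,223),.14,"paddle far"),("side",(326,226.5),.14,"paddle near"),("scene",(308.5,176),.13,"arm"),("side",(334,238.5),0.07,"arm")]:
    print(l,n,z,hit(n,uv,z).round(3))
```

```text
stop topL side 0.046 [0.447 0.177 0.046]
stop topR side 0.046 [0.338 0.208 0.046]
stop topL side 0.056 [0.444 0.192 0.056]
stop top near scene 0.046 [0.334 0.191 0.046]
stop top far scene 0.046 [0.444 0.156 0.046]
base near scene 0.0 [0.339 0.196 0.   ]
base far scene 0.0 [0.451 0.162 0.   ]
base back side 0.0 [0.521 0.414 0.   ]
paddle far side 0.14 [0.493 0.419 0.14 ]
paddle near side 0.14 [0.419 0.428 0.14 ]
arm scene 0.13 [0.489 0.365 0.13 ]
arm side 0.07 [0.393 0.402 0.07 ]
```

Run:
```python
from h import *
for n,uv,z,l in [("side",(245,295),0,"toaster foot"),("side",(276,205),.2,"toaster top R corner"),("side",(340,275),0,"cup front bottom"),("side",(333,192),0,"salt"),("scene",(382,248),0,"salt"),("scene",(502,258),0,"oil"),("scene",(475,246),0,"spice"),("scene",(390,213),0,"bin corner"),("side",(371,258),0,"yellow"),("scene",(412,218),.136,"jar paddle"),("side",(320,288),0,"scissors")]:
    print(l,n,z,hit(n,uv,z).round(3))
o=get_obs();R=cv2.Rodrigues(o["orientation"])[0];print(R.round(3))
for n in("scene","side"):
    k,r,t=K(n);print(n,(-cv2.Rodrigues(r)[0].T@t).round(3))
# cabinets: where points at z=.45 
for z in(.4,.6):print(hit("scene",(390,70),z).round(2),hit("scene",(480,95),z).round(2),hit("side",(205,150),z).round(2))
```

```text
toaster foot side 0 [0.654 0.671 0.   ]
toaster top R corner side 0.2 [0.604 0.41  0.2  ]
cup front bottom side 0 [0.353 0.518 0.   ]
salt side 0 [ 0.461 -0.038  0.   ]
salt scene 0 [ 0.465 -0.016  0.   ]
oil scene 0 [ 0.694 -0.315  0.   ]
spice scene 0 [ 0.697 -0.218  0.   ]
bin corner scene 0 [0.679 0.124 0.   ]
yellow side 0 [0.251 0.406 0.   ]
jar paddle scene 0.136 [ 0.488 -0.104  0.136]
scissors side 0 [0.411 0.595 0.   ]
[[-0.001  0.303 -0.953]
 [ 0.002 -0.953 -0.303]
 [-1.    -0.002  0.   ]]
scene [-0.618 -0.853  0.826]
side [0.219 1.675 1.055]
[1.18 0.56 0.4 ] [1.05 0.03 0.4 ] [0.84 0.41 0.4 ]
[ 0.34 -0.1   0.6 ] [ 0.27 -0.39  0.6 ] [0.65 0.8  0.6 ]
```

>>> {"fn": "apply_moves", "kwargs": {"series": "-0.07 0 0 -0.03 -0.024 -0.039 0; -0.14 0 0 -0.06 -0.048 -0.078 0; -0.21 0 0 -0.08 -0.072 -0.116 0; -0.28 0 0 -0.1 -0.096 -0.155 0; -0.35 0 0 -0.12 -0.12 -0.194 0; -0.42 0 0 -0.13 -0.143 -0.232 0; -0.49 0 0 -0.14 -0.167 -0.271 0; -0.56 0 0 -0.15 -0.19 -0.31 0; -0.64 0 0 -0.16 -0.214 -0.348 0; -0.72 0 0 -0.17 -0.237 -0.386 0; -0.72 0 0 -0.17 -0.237 -0.386 0", "force": 30}}

```text
clock: 1.48
tcp_pos: [0.5033, -0.2963, 0.4017]
orientation: [1.594, 0.907, -1.589]
contact_force: [0.4, -0.1, -0.6]
grip_width: -0.0003
```

>>> {"fn": "apply_moves", "kwargs": {"series": "-0.1 0 0 0 -0.03 -0.049 0; -0.2 0 0 0 -0.059 -0.098 0; -0.3 0 0 0 -0.089 -0.147 0; -0.4 0 0 0 -0.118 -0.195 0; -0.5 0 0 0 -0.148 -0.244 0; -0.6 0 0 0 -0.177 -0.293 0; -0.7 0 0 0 -0.207 -0.342 0; -0.8 0 0 0 -0.239 -0.379 0; -0.9 0 0 0.005 -0.27 -0.416 0; -1.0 0 0 0.01 -0.302 -0.453 0; -1.1 0 0 0.015 -0.333 -0.49 0; -1.19 0 0 0.02 -0.365 -0.527 0"}}

```text
clock: 2.98
tcp_pos: [0.4608, 0.3393, 0.3805]
orientation: [0.72, 1.447, -0.721]
contact_force: [0.8, 0.4, -0.2]
grip_width: -0.0001
```

Run:
```python
from h import *
o=get_obs();print(o["clock"],o["tcp_pos"],o["contact_force"]);print(cv2.Rodrigues(o["orientation"])[0].round(3))
k=K("wrist");import pickle;pickle.dump(k,open("w1.pkl","wb"))
cv2.imwrite("pics/w1.png",grab_frame("wrist"));cv2.imwrite("pics/scene1.png",grab_frame("scene"))
P=np.array([[.46,.414,.136],[.392,.178,.046]]);print(proj("wrist",P),proj("scene",P))
```

```text
2.975 [0.46083555 0.33925167 0.380536  ] [ 0.82143934  0.42620653 -0.20716418]
[[-0.     0.798  0.603]
 [-0.001  0.603 -0.798]
 [-1.    -0.001  0.001]]
[[354.22209814 123.30146066]
 [236.49455789 202.29989756]] [[293.80244662 172.7855623 ]
 [324.76233874 222.21653009]]
```

View pics/w1.png

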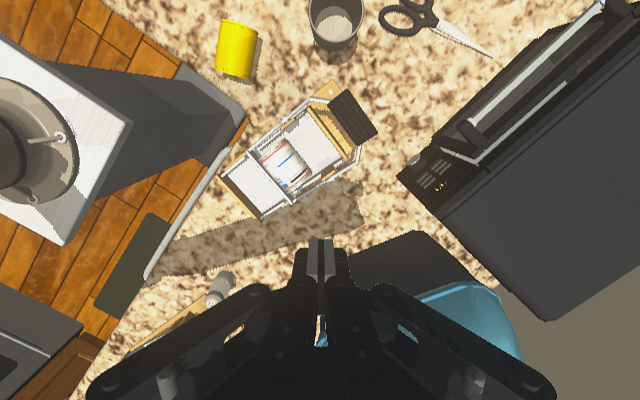

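View pics/scene1.png

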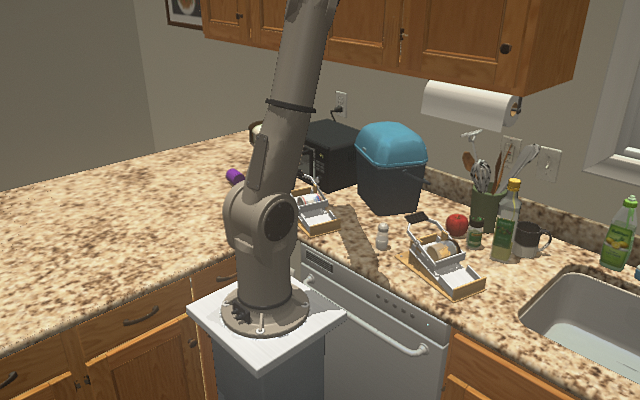

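The wrist view shows the tin in its feeder, with the black paddle centred near (354,117) and the toaster corner at (398,178).

Run:
```python
from h import *
zoom(cv2.imread("pics/w1.png"),300,75,90,75,8,"pics/w1z.png")
for uv,z in [((354,117),.136),((398,178),.2),((398,178),.1),((262,220),.046),((220,178),.046)]:print(uv,hit("wrist",uv,z).round(4))
```

```text
(354, 117) [0.4546 0.4201 0.136 ]
(398, 178) [0.5331 0.3963 0.2   ]
(398, 178) [0.572  0.3925 0.1   ]
(262, 220) [0.4481 0.1772 0.046 ]
(220, 178) [0.3447 0.199  0.046 ]
```

View pics/w1z.png

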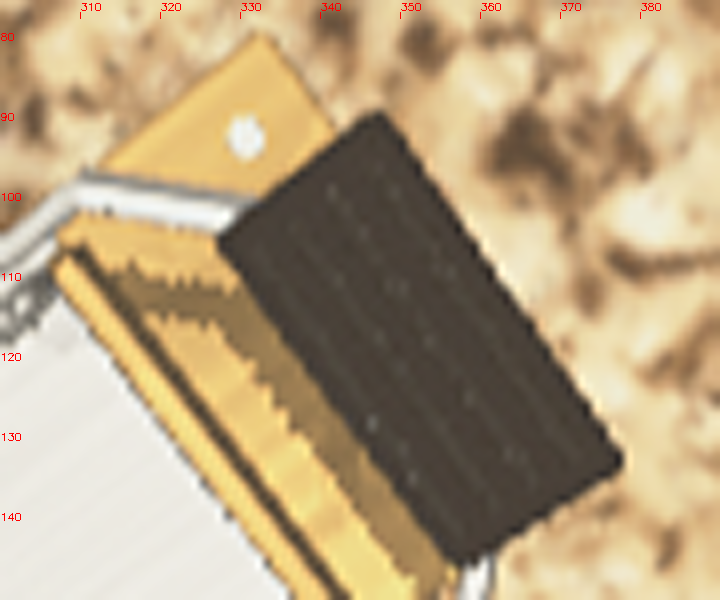

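Run:
```python
from h import *
c=[(326.5,105.5),(346.5,89.5),(377,133),(357,146)]
dz=.018*np.sin(.36)
H=[hit("wrist",p,.136+s*dz) for p,s in zip(c,(-1,1,1,-1))]
H=np.array(H);print(H.round(4));m=H.mean(0);print(m)
print(np.linalg.norm(H[1]-H[2]),np.linalg.norm(H[0]-H[3]),np.linalg.norm(H[0]-H[1]))
u=(H[1]+H[2]-H[0]-H[3])[:2];u/=np.linalg.norm(u);v=(H[2]-H[1])[:2];v/=np.linalg.norm(v);print(u,v)
u=np.array([-v[1],v[0]]);print("origin",m[:2]-.086*u)
o=get_obs();R=cv2.Rodrigues(o["orientation"])[0]
g=np.r_[m[:2]+.003*u,.17];print(g,"tool shift",R.T@(g-o["tcp_pos"]))
```

```text
[[0.4167 0.4092 0.1297]
 [0.4247 0.44   0.1423]
 [0.4912 0.4228 0.1423]
 [0.4837 0.3928 0.1297]]
[0.45406979 0.41619423 0.136     ]
0.06873111813191433 0.06892128618389272 0.0341837535855019
[0.24767901 0.96884215] [ 0.96825081 -0.24998075]
origin [0.43257144 0.33292466]
[0.45481973 0.41909898 0.17      ] tool shift [ 0.21027011  0.04416789 -0.06095614]
```

The measured paddle is 69 × 34 mm against 72 × 36 nominal, and its centre (0.454, 0.416) agrees with the side view. I'll move above it.

>>> {"fn": "apply_moves", "kwargs": {"series": "0 0 0 0.03 0.022 -0.03 0; 0 0 0 0.06 0.044 -0.061 0; 0 0 0 0.1 0.044 -0.061 0; 0 0 0 0.14 0.044 -0.061 0; 0 0 0 0.18 0.044 -0.061 0; 0 0 0 0.21 0.044 -0.061 0; 0 0 0 0.21 0.044 -0.061 0; 0 0 0 0.21 0.044 -0.061 0"}}

```text
clock: 4.08
tcp_pos: [0.4596, 0.4144, 0.1724]
orientation: [0.722, 1.447, -0.721]
contact_force: [-0.7, -0.2, 0.4]
grip_width: 0.0001
```

Run:
```python
from h import *
o=get_obs();print(o["clock"],o["tcp_pos"],o["contact_force"])
a=grab_frame("wrist");b=grab_frame("side");cv2.imwrite("pics/w2.png",a)
zoom(b,290,180,80,80,7,"pics/s2.png")
print(proj("side",o["tcp_pos"]),proj("wrist",o["tcp_pos"]))
```

```text
4.075 [0.45955645 0.41439623 0.17239202] [-0.66159392 -0.23432574  0.43908993]
[[315.36559376 215.83586436]] [[319.48277866 252.42195368]]
```

View pics/w2.png

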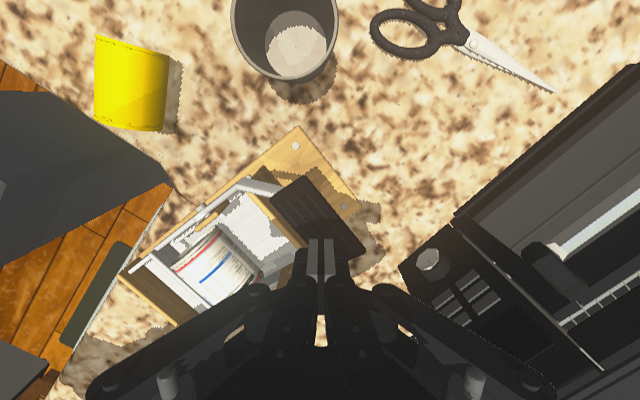

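View pics/s2.png

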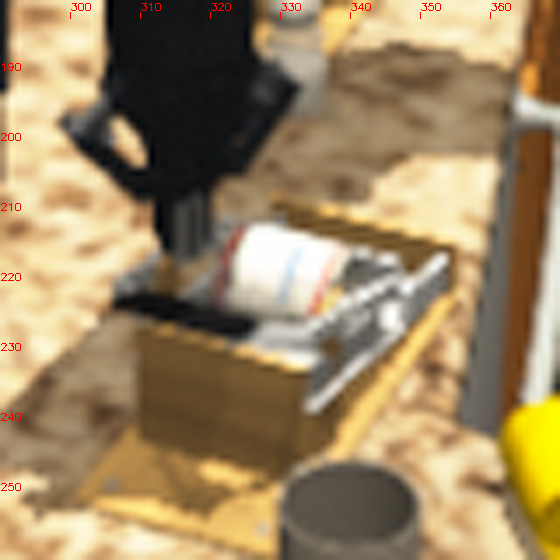

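The side view shows the fingertip at (315,216), just above the paddle and about 6 mm off target. I'll correct by −7 mm in tool z, then press with the target just short of the stop.

>>> {"fn": "apply_moves", "kwargs": {"series": "0 -0.001 0 0 -0.001 -0.007 0; 0 0 0 0.015 -0.001 -0.007 0; 0 0 0 0.03 -0.001 -0.007 0; 0 0 0 0.045 -0.001 -0.007 0; 0 0 0 0.058 -0.001 -0.007 0; 0 0 0 0.07 -0.001 -0.007 0; 0 0 0 0.08 -0.001 -0.007 0; 0 0 0 0.08 -0.001 -0.007 0; 0 0 0 0.08 -0.001 -0.007 0; 0 0 0 0.08 -0.001 -0.007 0"}}

```text
clock: 5.42
tcp_pos: [0.4537, 0.4197, 0.0918]
orientation: [0.721, 1.448, -0.72]
contact_force: [-0.2, 3.4, 4.1]
grip_width: 0.0001
```

Run:
```python
from h import *
o=get_obs();print(o["clock"],o["tcp_pos"],o["contact_force"])
a=grab_frame("wrist");b=grab_frame("side");cv2.imwrite("pics/w3.png",a)
zoom(b,290,180,80,80,7,"pics/s3.png")
```

```text
5.425 [0.45370335 0.41972842 0.09175481] [-0.21214074  3.42628014  4.06622675]
```

View pics/w3.png

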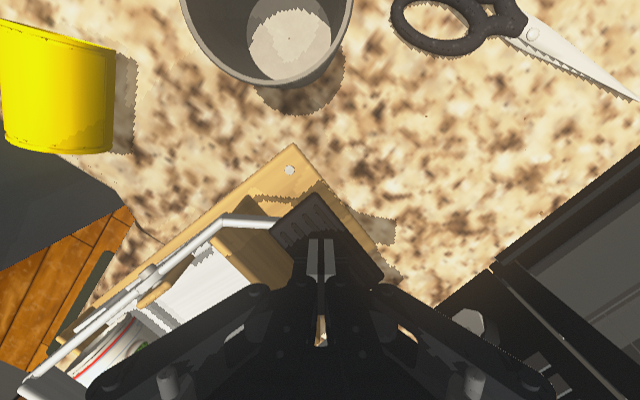

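View pics/s3.png

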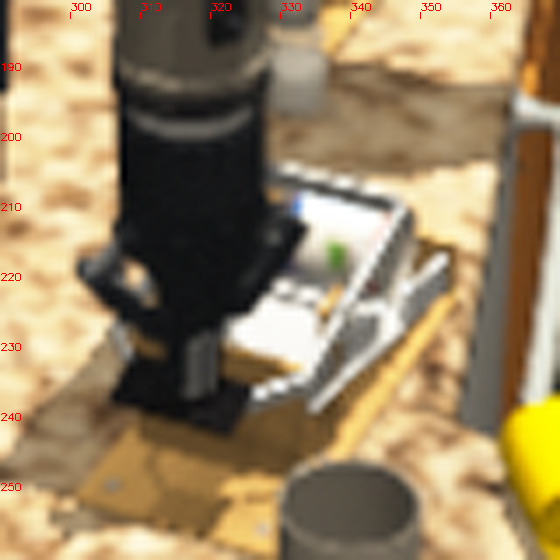

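The side view shows the gate up, and the tin has rolled past it to the front (≈(337,213)). Contact force is about 4 N. Next I'll raise the finger smoothly so the paddle follows it up.

>>> {"fn": "apply_moves", "kwargs": {"series": "0 0 0 0 0 0 0; 0 0 0 -0.012 0 0 0; 0 0 0 -0.025 0 0 0; 0 0 0 -0.038 0 0 0; 0 0 0 -0.052 0 0 0; 0 0 0 -0.08 0 0 0; 0 0 0 -0.12 0 0 0; 0 0 0 -0.17 0 0 0; 0 0 0 -0.22 0 0 0; 0 0 0 -0.27 0 0 0; 0 0 0 -0.28 0 0 0; 0 0 0 -0.28 0 0 0"}}

```text
clock: 7.02
tcp_pos: [0.4537, 0.4195, 0.3718]
orientation: [0.721, 1.447, -0.72]
contact_force: [-0.6, 0.1, -0.1]
grip_width: 0.0001
```

Run:
```python
from h import *
o=get_obs();print(o["clock"],o["tcp_pos"],o["contact_force"])
a=grab_frame("wrist");b=grab_frame("side");cv2.imwrite("pics/w4.png",a);cv2.imwrite("pics/s4f.png",b)
zoom(b,290,130,90,120,5,"pics/s4.png")
u=np.array([.25,.968]);v=np.array([.968,-.25]);O=np.array([.4326,.3329])
for x in(-.039,-.124):
  for y in(-.036,.036):
    print(x,y,proj("wrist",np.r_[O+x*u+y*v,.06])[0],proj("side",np.r_[O+x*u+y*v,.06])[0])
```

```text
7.025 [0.45369325 0.41954966 0.37175808] [-0.62867192  0.08497547 -0.12062576]
-0.039 -0.036 [248.97856463 184.67226774] [338.79758132 225.56733725]
-0.039 0.036 [277.18087732 215.58067159] [321.96314889 221.18198093]
-0.124 -0.036 [213.43078456 213.6139536 ] [346.80753543 214.35908083]
-0.124 0.036 [241.94516397 242.4264495 ] [330.46958859 210.28890496]
```

View pics/w4.png

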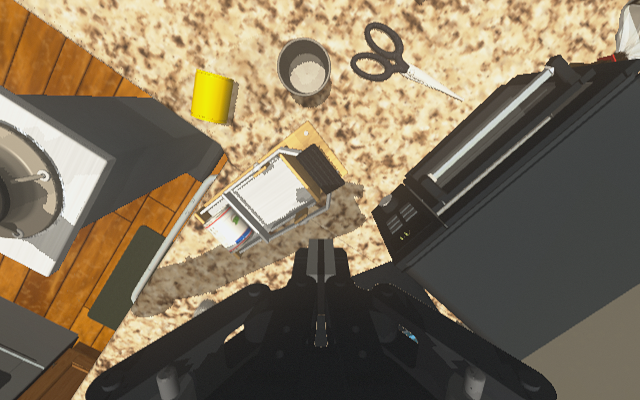

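View pics/s4.png

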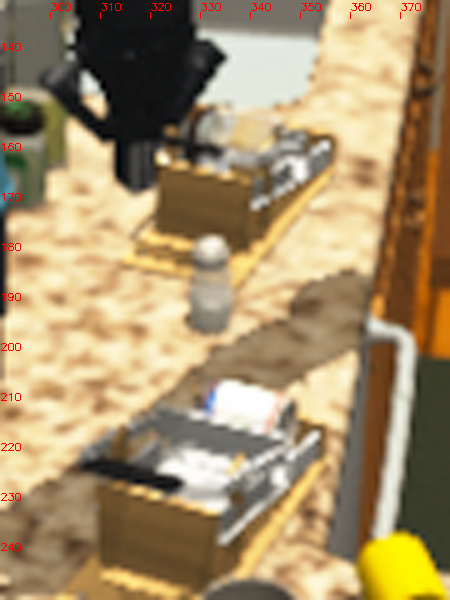

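The tin now lies at the front stop, at wrist ≈(230,228) and side ≈(338,212), which matches the predicted x = −0.124. The paddle is back at its starting pixels (≈(306,223)) and the gate is down. The jar is still behind its own gate.

```bash
python3 -c "
from bench import *
print(hand_in())"
```

```text
the job is handed in; nothing more can be done
None
```

I pressed the tin feeder's paddle with the closed fingertip until its gate lifted. The tin rolled down to the front stop, and I raised the finger smoothly so the gate shut again. I handed the job in with the clock at about 7 s of the 29 allowed.

**Press:** the fingertip reached 92 mm above the worktop, with about 4 N vertical and 3.4 N sideways on it. I had aimed about 6 mm off the paddle at first and corrected that before pressing.

**Last checks, from the pictures:**
- **Tin:** it lies at the front stop, where the projection for x = −0.124 puts it.
- **Tin feeder:** its paddle and gate are back in their starting positions.
- **Jar:** it is still behind its gate.
- **Bystanders:** none of those in the last two views looked moved.
- **Arm:** it stands clear, 0.37 m up, and the force reading is only noise.

I judged the rocker angles by eye from the pictures, as there is no joint reading for them. None of the checks failed. The paddle measured 69 × 34 mm against the 72 × 36 mm given.

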